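# Clip the offer price holder on the shelf lip and hold it home

### The job

Pull the yellow price holder off the rim of the blue parts bin and push it down over the front lip of the white display shelf, centred in front of the red perfume box that stands on it, ticket facing out and its sprung steel tongue behind the lip. Feel for it to go fully home, then finish while still holding it pressed down there with a steady push of about 15 N, so that a colleague can fasten it. Leave everything else where it stands.

Things in the scene. Friction and masses are not known exactly. Their poses are not given: they have to be found in the camera images.
- holder: Yellow clip-on price holder, 50 g, upright, clipped astride the bin's rim that faces the robot. Origin: middle of its saddle's underside, which rests on the rim or lip when fully home, over the middle of that 4 mm wall. Axes: z up, y along its length, -x ticket side, +x tongue side. To grip: the flat ticket frame, x -5 to +5 (10 mm thick), y -32 to +32, z 10 to 56 mm. All told z -22 to 56.
- holder_saddle: The yellow holder's saddle, with the same origin and axes: x -6 to +8, y -30 to +30, z 0 to 10 mm. Its underside bears on the top of the lip when pressed home. Below it hang a stiff front leg (56 mm long, inner face at x = -2.2, down to z = -22) and the sprung tongue; both flare out at the bottom, so a wall up to 2 mm off centre is led in.
- holder_tip (a point): Lower end of the steel tongue, 21 mm below and 7 mm to +x of the holder's origin; it must end behind the lip. Pushed over a 4 mm wall, the tongue resists with 1 to 8 N from where the nib meets the wall's top (holder origin about 17 mm above it) until the saddle meets the wall and stops hard. Pulling off takes about as much.
- bin: Open blue parts bin, fixed, 118 x 210 x 78 mm high, walls 4 mm. Origin: centre of its underside; z up, y along its length, its -x long wall (facing the robot, mid-plane at x = -57) carries the two holders, tickets facing out (-x), 72 to 112 mm apart.
- holder_white: A second holder just like the yellow one, but white, clipped on the same rim of the bin (same origin and axes). Leave it there.
- shelf: White sheet-steel display shelf on the counter, fixed, 620 mm wide (y), 240 mm deep, front to the robot. Origin: on the counter straight below the middle of its front lip; +x to the rear, z up. Deck at z = 89; clear dividers 45 mm high stand on it from x = 97 back, at y = -95 and +95; kick plate recessed under the front, low wire fence at the rear.
- lip_top (a point): Middle of the top edge of the shelf's lip, 115 mm above the shelf's origin; axes as the shelf. The lip is a rigid upright wall along the whole front edge (y), 4 mm thick (x -2 to +2), standing 26 mm above the deck behind it.
- box_red: Red perfume box with gold bands, 70 (x) x 66 (y) x 85 mm high, 240 g, loose on the shelf deck in one of three lanes, square to the shelf, its front 89 to 99 mm behind the middle of the lip. Origin: centre of its underside; axes parallel to the shelf's: the holder belongs on the lip at this box's middle (box y = 0).
- box_gold: Gold box of the same size in another lane. Leave it.
- box_navy: Navy blue box of the same size in another lane. Leave it.
- dispenser: Black desk tape dispenser, fixed, 70 x 150 x 82 mm high, on the counter at the other side from the bin. Origin: centre of its underside.
- labeller: Blue hand labeller lying on its side, about 160 x 140 x 36 mm high, loose, in the middle of the counter in front of the shelf. Origin: under its body.
- label_roll: Roll of paper labels, 68 mm across, 22 mm high, loose, at the left. Origin: centre of its underside.
- carton: Pink carton, 60 x 40 x 110 mm high, loose, at the right. Origin: centre of its underside.

How it is judged:
By the outcome, as a careful person would: the job done as asked, in the order asked, and still so for the second after the job is handed in, while the arm keeps its last pose, push and grip.
It also fails if it takes over 38 s, if anything falls off the work surface, if the arm or the gripper's body presses on something with over 40 N, if the wrist force passes 120 N, or if a joint passes its speed limit or range.

### The arm

A 6-joint arm with a two-finger parallel gripper is mounted at the origin on the work surface. World frame = base frame: x ahead of the robot, y to its left, z up, the work surface at z = 0. Lengths are in m, angles in rad, forces in N, time in s.
With the tool pointing down it reaches from about 0.3 to 0.775 m from the base axis. Payload 14.6 kg.
Tool frame: the origin (TCP) lies on the centre line of the jaws, within the pads' length; the fingertips stand ctrl.tcp_to_tips ahead of it and the grasp point (between the pads) lies 2 mm behind it (ctrl.tcp_to_tips is the distance from the TCP to the fingertips, in m); z points along the fingers, y is the line along which they close (so a half turn about z gives the same grasp; the last joint's range is limited). The gripper opens to 94 mm and grips with 3 to 60 N. Pads are 16 mm wide; open, the fingers measure 119 mm over their backs; the gripper's body (75 mm by 177 mm) begins 78 mm behind the grasp point.
Start: joints at [-1.273, 0.3, 1.521, -0, 1.321, -0.067], TCP at [0.196, -0.514, 0.186] pointing down, gripper open.
Joint ranges: [-3.03, 3.03], [-0.79, 2.21], [0.23, 2.52], [-1.04, 4.18], [0, 3.07], [-2.55, 2.55]. Speed limits (rad/s): [2.22, 2.22, 2.57, 3.14, 3.14, 3.14].

### API

Orientations are given as [roll, pitch, yaw] about the fixed x, y, z axes, in that order (R = Rz(yaw) Ry(pitch) Rx(roll)).
In Python, from station import telemetry, viewer, hand_in, ctrl gives the robot as it stands.
- The arm moves only by the tool step_arm, never from a script. Its argument "plan" is a list of rows, each an object of numbers: "dx", "dy", "dz": the shift along the tool's x, y, z scaled (see below); "rx", "ry", "rz": the turn, a rotation vector about the tool's x, y, z scaled (see below); "claw": the closure, from 0 (fully open) to 1 (shut). In form: [{"dx": .., "dy": .., "dz": .., "rx": .., "ry": .., "rz": .., "claw": ..}, ...]. A call has 1 to 10 rows; each row shifts and turns the commanded pose from where the row before left it, along the tool's axes as they then stand; what a row does not reach is not made up. The controller multiplies each number of a shift by 0.1 m and each number of a turn by 90 degrees. A row lasts 1/10 s, in which the tool goes at most 50 mm and 8.59 degrees, less where a joint would pass 70% of its speed; a pose out of reach is approached as far as the arm can. A call with a number of a shift or a turn outside -1 to 1 is refused whole. A call with a gripper value outside its range is refused whole. The fingers move at their own pace and stop on an object; "grip_force" is the grip in N (left out, the last holds). Time passes only in rows, so rows that do not move let the fingers close. It gives the time, the measured TCP pose, the force, the opening and the grip force at its end, in the units of the state.
- telemetry.get_obs(): the state, without advancing time (a new reading comes with each control period).
- viewer.camera(name): name is "scene" or "top"; returns a dict with "img" (384x512x3 uint8, red, green, blue), "z_map" (384x512 float32, m along the optical axis (not along the pixel's ray), 0 where there is no reading), "fx", "fy", "cx", "cy" (pixels), "R" (3x3) and "t" (3): a world point X has camera coordinates R X + t. Camera axes: x right, y down, z forward; pixel columns grow to the right and rows downward; lengths in m; the calibration is good to about 2 mm. A picture is of the moment at which its call begins.
- hand_in(): hands the job in; it is judged then, once.
Trained networks look in a picture, given as the dict that the camera call returned (one of the last four; its "shot" number tells which), for a name from the list of things; names that differ only in an ending like _2 or _b are one class to them, and where a whole thing is asked for, a point or a joint stands for the part that bears it (a point fixed in the world has none). Each returns a list of dicts, best first, with "score" (0 to 1); they miss things now and then, are a little off and sometimes report something else, mostly with a low value. They report only what shows in the picture. A call takes as long as a camera call.
- viewer.recognise(target, picture): "rect" ([left, top, right, bottom] in pixels, round what is visible of it).
The state is a dict: "time_s": time; "qpos": joint angles; "joint_vel": joint speeds; "tau": joint torques, N m; "ee_pos": TCP position; "eef_rot": TCP orientation; "force": force on the tool from outside, world axes, zero at the start; "moment": the same for the moment, N m; "grip_width": finger opening in m; "grip_force": force on a finger pad.
Only numpy, scipy, OpenCV 4.12 (cv2) and the standard library are available. Lean on these libraries where they do the work, as an engineer would, in place of code of your own. Each camera call takes 0.05 s, during which the arm holds its last target. There are 200 camera calls.

## Working session

There is one attempt and no reset: what is moved stays moved. The work goes in short steps, Python scripts to look and compute and a tool call to move; the robot and the scene stay as the last step left them, time stands still between calls to the robot, and variables do not carry over. Pictures are saved under pics/ and viewed, at most 10 in all, crops included, and the job is handed in when it is done.

Besides the shell and the picture viewer there is one more tool, called after "Emit:" by a JSON object that holds its "name" and its "arguments". step_arm: Moves the arm, as the interface text tells. Shifts and turns lie within -1 to 1; 1 stands for 0.1 m of shift or 90 degrees of turn. Its arguments: {"type":"object","properties":{"plan":{"type":"array"},"grip_force":{"type":"number"}},"required":["plan"]}

```bash
ls; mkdir -p pics
cat > h.py <<'E'
import numpy as np,cv2
from station import telemetry,viewer,ctrl
def pts(c):
    z=c["z_map"].astype(float);v,u=np.mgrid[:z.shape[0],:z.shape[1]]
    P=np.stack([(u-c["cx"])/c["fx"]*z,(v-c["cy"])/c["fy"]*z,z],-1)
    W=(P-c["t"])@c["R"]; W[z==0]=np.nan
    return W
def save(c,n,box=None,s=1):
    im=c["img"][...,::-1]
    if box: im=im[box[1]:box[3],box[0]:box[2]]
    cv2.imwrite("pics/"+n,cv2.resize(im,None,fx=s,fy=s,interpolation=cv2.INTER_CUBIC))
E
python3 - <<'E'
from h import *
o=telemetry.get_obs();print({k:np.round(v,3) for k,v in o.items()},ctrl.tcp_to_tips)
S=[]
for n in("scene","top"):
    c=viewer.camera(n);S.append(c["img"]);save(c,n+".png",None,1.5)
    W=pts(c);np.savez(n+".npz",W=W,img=c["img"])
    print(n,c["fx"],(-c["R"].T@c["t"]).round(3))
    for t in("holder","holder_white","box_red","shelf","bin"):
        for d in viewer.recognise(t,c)[:2]: 
            r=np.array(d["rect"]).astype(int);w=W[r[1]:r[3],r[0]:r[2]].reshape(-1,3)
            print(t,round(d["score"],2),r,np.nanpercentile(w,[5,50,95],axis=0).round(3).tolist())
E
```

```text
pics
{'time_s': np.float64(0.0), 'qpos': array([-1.273,  0.3  ,  1.522, -0.   ,  1.321, -0.067]), 'joint_vel': array([ 0.002,  0.001,  0.   ,  0.001,  0.002, -0.001]), 'tau': array([ 1.0000e-03, -5.3181e+01, -3.5273e+01,  7.1000e-02,  2.4000e-02,
       -0.0000e+00]), 'ee_pos': array([ 0.196, -0.514,  0.186]), 'eef_rot': array([-3.14 , -0.   ,  0.365]), 'force': array([ 0.728, -0.844,  0.241]), 'moment': array([-0.029,  0.01 , -0.012]), 'grip_force': np.float64(0.0), 'grip_width': np.float64(0.094)} 0.017
scene 377.5905698963593 [1.26  0.163 1.136]
holder 0.74 [210 133 225 150] [[0.372, -0.232, 0.036], [0.381, -0.199, 0.09], [0.385, -0.172, 0.132]]
holder_white 0.48 [182 124 207 146] [[0.238, -0.382, -0.003], [0.375, -0.299, 0.065], [0.382, -0.248, 0.133]]
box_red 0.56 [223 196 251 231] [[0.598, -0.091, 0.087], [0.699, -0.034, 0.16], [0.729, 0.0, 0.176]]
shelf 0.72 [136 173 344 285] [[0.448, -0.323, -0.003], [0.72, -0.023, 0.087], [0.862, 0.267, 0.172]]
bin 0.84 [169 136 237 182] [[0.334, -0.379, -0.002], [0.419, -0.242, 0.03], [0.576, -0.133, 0.107]]
top 437.0950128918457 [4.260e-01 1.000e-03 1.376e+00]
holder 0.48 [315 252 338 264] [[0.356, -0.229, -0.001], [0.377, -0.192, 0.006], [0.39, -0.162, 0.136]]
box_red 0.84 [260 135 287 164] [[0.656, -0.067, 0.089], [0.683, -0.033, 0.173], [0.72, 0.0, 0.179]]
shelf 0.95 [160 107 376 198] [[0.569, -0.31, 0.0], [0.683, -0.019, 0.091], [0.834, 0.273, 0.174]]
bin 0.82 [305 219 382 259] [[0.378, -0.343, 0.001], [0.43, -0.25, 0.018], [0.486, -0.138, 0.082]]
```

View pics/top.png

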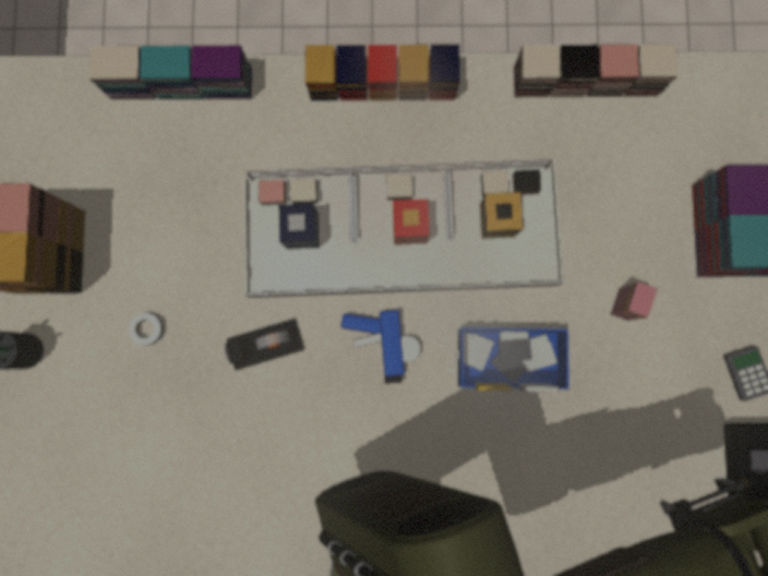

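View pics/scene.png

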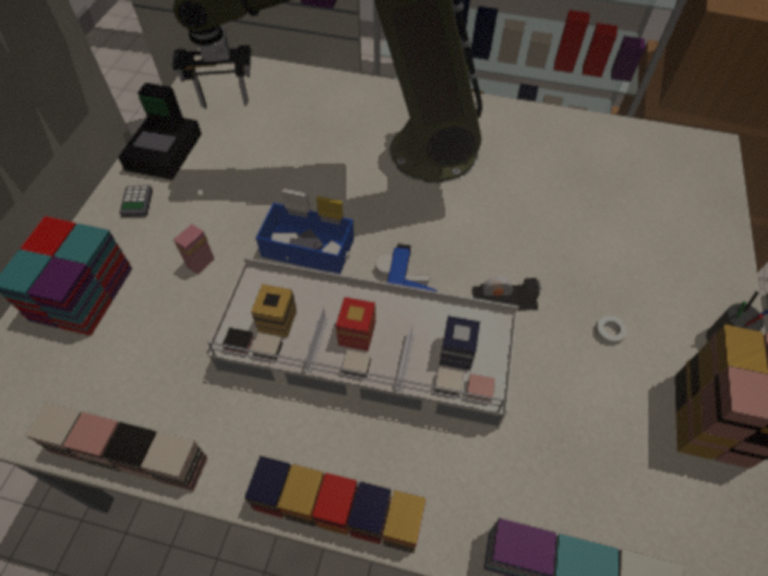

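Run:
```python
from h import *
def line(P,lab):
    # robust line fit in xy
    vx,vy,x0,y0=cv2.fitLine(P[:,:2].astype(np.float32),cv2.DIST_HUBER,0,.001,.001).ravel()
    print(lab,len(P),"mid",np.round(P.mean(0),4),"ang(deg, of y-axis)",np.degrees(np.arctan2(-vx*np.sign(vy),abs(vy))).round(2),"y",P[:,1].min().round(3),P[:,1].max().round(3),"pt",x0.round(4),y0.round(4))
for n in("top","scene"):
    d=np.load(n+".npz");W=d["W"];hsv=cv2.cvtColor(d["img"],cv2.COLOR_RGB2HSV).astype(int);H,S,V=hsv[...,0],hsv[...,1],hsv[...,2]
    x,y,z=W[...,0],W[...,1],W[...,2]
    print("==",n)
    m=(H>18)&(H<36)&(S>120)&(V>90)&(x<.45)&(y<-.1)&(z>.06)&(z<.16)
    if m.sum()>5: 
        P=W[m];line(P,"yellow");print(np.percentile(P,[2,50,98],axis=0).round(4).tolist())
        Q=P[P[:,2]>.125]
        if len(Q)>5: line(Q,"yellow top");
    m=(z>.106)&(z<.122)&(x>.5)&(x<.64)
    line(W[m],"lip")
    m=(z>.085)&(z<.093)&(x>.5)&(x<.9);print("deck",np.nanmedian(z[m]),m.sum())
    m=(z>.165)&(z<.185)&(x>.55)&((H<8)|(H>172))&(S>120)
    P=W[m];print("red",m.sum(),np.percentile(P,[1,50,99],axis=0).round(4).tolist())
    r=cv2.minAreaRect(P[:,:2].astype(np.float32)*1000);print(r)
    m=(z>.07)&(z<.085)&(x<.52)&(y<-.1)&(H>95)&(H<130)&(S>80)
    P=W[m];print("binrim",m.sum(),cv2.minAreaRect(P[:,:2].astype(np.float32)*1000))
```

```text
== top
yellow 20 mid [ 0.3768 -0.1695  0.134 ] ang(deg, of y-axis) -0.3 y -0.181 -0.161 pt 0.3768 -0.1695
[[0.3739, -0.18, 0.1296], [0.3768, -0.1696, 0.134], [0.3797, -0.1612, 0.1376]]
yellow top 20 mid [ 0.3768 -0.1695  0.134 ] ang(deg, of y-axis) -0.3 y -0.181 -0.161 pt 0.3768 -0.1695
lip 822 mid [ 0.5651 -0.1429  0.1126] ang(deg, of y-axis) -0.91 y -0.723 0.765 pt 0.5597 -0.0962
deck 0.08951782449467682 10440
red 390 [[0.6575, -0.0643, 0.1691], [0.6893, -0.0331, 0.1747], [0.7254, -0.0049, 0.1801]]
((704.6286010742188, 296.52105712890625), (723.4821166992188, 70.45582580566406), 87.73697662353516)
binrim 103 ((431.5029602050781, -239.17874145507812), (208.3602752685547, 111.5726318359375), 88.92709350585938)
== scene
yellow 16 mid [ 0.3762 -0.1713  0.1325] ang(deg, of y-axis) -8.57 y -0.184 -0.158 pt 0.3762 -0.1722
[[0.3686, -0.1836, 0.1288], [0.3774, -0.1721, 0.1324], [0.3806, -0.1583, 0.1364]]
yellow top 16 mid [ 0.3762 -0.1713  0.1325] ang(deg, of y-axis) -8.57 y -0.184 -0.158 pt 0.3762 -0.1722
lip 682 mid [ 0.5682 -0.0953  0.1117] ang(deg, of y-axis) -0.21 y -0.641 0.661 pt 0.5669 -0.1608
deck 0.08861738185525836 8022
red 357 [[0.6596, -0.0642, 0.1657], [0.7028, -0.03, 0.1733], [0.7303, 0.0006, 0.1773]]
((703.7592163085938, 316.1458740234375), (764.1586303710938, 73.8701400756836), 88.35043334960938)
binrim 217 ((431.43646240234375, -238.2632293701172), (211.03150939941406, 125.27738189697266), 88.27483367919922)
```

The top view shows the yellow holder at about (490,387) px and the white one at about (540,388), both on the bin's near rim. The red box is in the middle lane at (411,220), and the shelf is turned by about 2°. Next I'll refine these with averaged frames.

```bash
cat > ref.py <<'E'
from h import *
def fit(P,lab):
    P=P[np.isfinite(P).all(1)]
    k=np.ones(len(P),bool)
    for _ in range(6):
        a=np.polyfit(P[k,1],P[k,0],1);r=P[:,0]-np.polyval(a,P[:,1]);k=abs(r)<max(2*r[k].std(),.002)
    print(lab,k.sum(),"x=%.4f%+.4f*y yaw=%.2fdeg sd %.4f"%(a[1],a[0],-np.degrees(np.arctan(a[0])),r[k].std()),"y",np.percentile(P[k,1],[1,50,99]).round(4),"z",P[k,2].mean().round(4));return a
for n in("top","scene"):
    C=[viewer.camera(n) for _ in range(6)]
    c=C[0];z=np.stack([a["z_map"] for a in C]);z[z==0]=np.nan;c["z_map"]=np.nan_to_num(np.nanmedian(z,0))
    W=pts(c);im=np.mean([a["img"] for a in C],0).astype(np.uint8);np.savez(n+"2.npz",W=W,img=im,**{k:c[k] for k in("fx","fy","cx","cy","R","t")})
    hsv=cv2.cvtColor(im,cv2.COLOR_RGB2HSV).astype(int);H,S,V=hsv[...,0],hsv[...,1],hsv[...,2]
    x,y,z=W[...,0],W[...,1],W[...,2]
    print("==",n)
    near=(y>-.33)&(y<.28)
    fit(W[(z>.109)&(z<.12)&(x>.53)&(x<.62)&near],"lip")
    m=(z>.165)&(z<.182)&(x>.6)&(x<.76)&(y>-.1)&(y<.04)
    P=W[m][:,:2].astype(np.float32)*1000;print("red top",cv2.minAreaRect(P),np.percentile(P,[1,99],0))
    m=(z>.16)&(z<.182)&(x>.6)&(x<.76)&(y>-.25)&(y<.2);
    m=(x<.45)&(x>.34)&(z>.09)&(z<.142)&(y>-.34)&(y<-.14)
    for lab,mm in(("yel",m&(y>-.225)),("whi",m&(y<-.25))): 
        if mm.sum()>4: fit(W[mm],lab)
    fit(W[(x<.4)&(x>.35)&(z>.07)&(z<.083)&(y>-.34)&(y<-.14)],"rim near")
    fit(W[(x<.51)&(x>.46)&(z>.07)&(z<.083)&(y>-.34)&(y<-.14)],"rim far")
    m=(x<.52)&(x>.35)&(z>.07)&(z<.083)&(y>-.37)&(y<-.1);print("bin",cv2.minAreaRect(W[m][:,:2].astype(np.float32)*1000))
    save({"img":im},n+"_bin.png",[290,200,400,280] if n=="top" else [160,110,260,190],6)
E
python3 ref.py
```

```text
== top
lip 337 x=0.5651-0.0348*y yaw=2.00deg sd 0.0013 y [-0.3198 -0.0282  0.2695] z 0.1153
red top ((691.0241088867188, -34.84161376953125), (64.57367706298828, 70.62592315673828), 89.75127410888672) [[656.25185059 -66.93305359]
 [726.020271    -2.5848077 ]]
yel 99 x=0.3778+0.0121*y yaw=-0.69deg sd 0.0031 y [-0.2229 -0.1895 -0.1595] z 0.1313
whi 98 x=0.3815+0.0301*y yaw=-1.72deg sd 0.0035 y [-0.307  -0.2765 -0.2507] z 0.1291
rim near 28 x=0.3802+0.0275*y yaw=-1.57deg sd 0.0012 y [-0.3376 -0.1984 -0.1419] z 0.0778
rim far 96 x=0.4924+0.0214*y yaw=-1.23deg sd 0.0012 y [-0.3361 -0.24   -0.1439] z 0.0784
bin ((430.2962646484375, -239.8369903564453), (210.84315490722656, 117.67706298828125), 89.79328918457031)
== scene
lip 288 x=0.5674-0.0349*y yaw=2.00deg sd 0.0010 y [-0.3231 -0.0176  0.2725] z 0.113
red top ((692.9459838867188, -33.040584564208984), (70.46782684326172, 65.87008666992188), 1.7158842086791992) [[ 6.59004380e+02 -6.51521350e+01]
 [ 7.27935654e+02 -6.99685270e-02]]
yel 140 x=0.3857+0.0285*y yaw=-1.63deg sd 0.0009 y [-0.2205 -0.1894 -0.1587] z 0.1132
whi 125 x=0.3856+0.0263*y yaw=-1.50deg sd 0.0008 y [-0.3068 -0.2796 -0.2514] z 0.1134
rim near 88 x=0.3887+0.0344*y yaw=-1.97deg sd 0.0025 y [-0.3391 -0.251  -0.1459] z 0.0763
rim far 99 x=0.4952+0.0224*y yaw=-1.28deg sd 0.0011 y [-0.3393 -0.2375 -0.143 ] z 0.075
bin ((430.3519287109375, -238.61676025390625), (211.71604919433594, 122.98104095458984), 88.83377075195312)
```

View pics/top_bin.png

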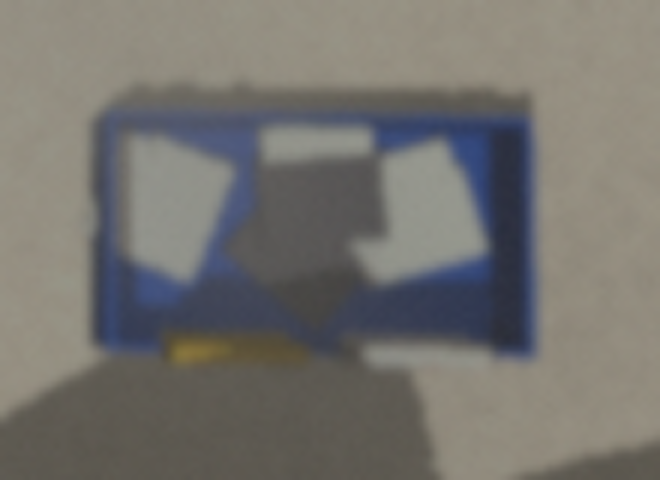

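View pics/scene_bin.png

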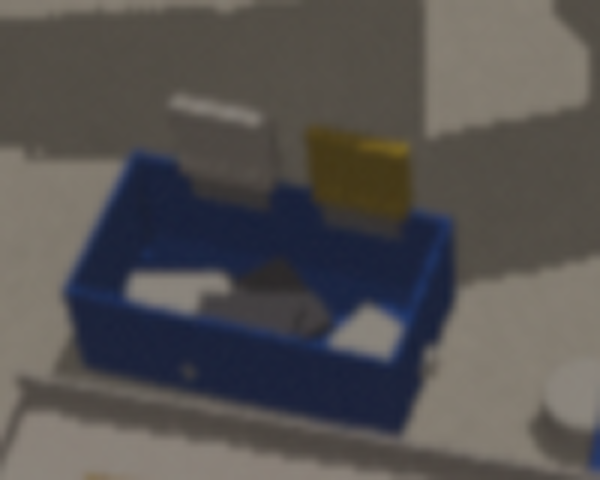

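The yellow holder is at about (0.3755, -0.190), yaw -1.4°. The bin crop confirms the yellow one stands left of the white one. I'll rotate and rise first.

Emit:
{"name": "step_arm", "arguments": {"plan": [{"rz":-0.094,"dz":-0.05,"claw":0},{"rz":-0.094,"dz":-0.05,"claw":0},{"rz":-0.094,"dz":-0.05,"claw":0},{"rz":-0.094,"dz":-0.05,"claw":0},{"rz":-0.094,"dz":-0.05,"claw":0},{"rz":-0.094,"dz":-0.05,"claw":0},{"rz":-0.094,"dz":-0.05,"claw":0},{"rz":-0.094,"dz":-0.05,"claw":0}], "grip_force": 40}}

```text
$.plan[0]: bad value
```

Emit:
{"name": "step_arm", "arguments": {"plan": [{"dx":0,"dy":0,"dz":-0.05,"rx":0,"ry":0,"rz":-0.094,"claw":0},{"dx":0,"dy":0,"dz":-0.05,"rx":0,"ry":0,"rz":-0.094,"claw":0},{"dx":0,"dy":0,"dz":-0.05,"rx":0,"ry":0,"rz":-0.094,"claw":0},{"dx":0,"dy":0,"dz":-0.05,"rx":0,"ry":0,"rz":-0.094,"claw":0},{"dx":0,"dy":0,"dz":-0.05,"rx":0,"ry":0,"rz":-0.094,"claw":0},{"dx":0,"dy":0,"dz":-0.05,"rx":0,"ry":0,"rz":-0.094,"claw":0},{"dx":0,"dy":0,"dz":-0.05,"rx":0,"ry":0,"rz":-0.094,"claw":0},{"dx":0,"dy":0,"dz":-0.05,"rx":0,"ry":0,"rz":-0.094,"claw":0}], "grip_force": 40}}

```text
time_s: 2.0
ee_pos: [0.1962, -0.5138, 0.2266]
eef_rot: [-3.142, 0.0, 1.552]
force: [0.2, -0.6, 0.1]
grip_width: 0.0938
grip_force: 0.0
```

Emit:
{"name": "step_arm", "arguments": {"plan": [{"dx":0.327,"dy":0.173,"dz":0,"rx":0,"ry":0,"rz":0,"claw":0},{"dx":0.327,"dy":0.173,"dz":0,"rx":0,"ry":0,"rz":0,"claw":0},{"dx":0.327,"dy":0.173,"dz":0,"rx":0,"ry":0,"rz":0,"claw":0},{"dx":0.327,"dy":0.173,"dz":0,"rx":0,"ry":0,"rz":0,"claw":0},{"dx":0.327,"dy":0.173,"dz":0,"rx":0,"ry":0,"rz":0,"claw":0},{"dx":0.327,"dy":0.173,"dz":0,"rx":0,"ry":0,"rz":0,"claw":0},{"dx":0.327,"dy":0.173,"dz":0,"rx":0,"ry":0,"rz":0,"claw":0},{"dx":0.327,"dy":0.173,"dz":0,"rx":0,"ry":0,"rz":0,"claw":0},{"dx":0.327,"dy":0.173,"dz":0,"rx":0,"ry":0,"rz":0,"claw":0},{"dx":0.327,"dy":0.173,"dz":0,"rx":0,"ry":0,"rz":0.006,"claw":0}]}}

```text
time_s: 3.0
ee_pos: [0.3778, -0.1898, 0.2266]
eef_rot: [3.141, 0.0, 1.536]
force: [0.1, 0.1, -0.6]
grip_width: 0.0938
grip_force: 0.0
```

Run:
```python
from station import telemetry as t
import numpy as np
o=t.get_obs();print({k:np.round(o[k],4) for k in("ee_pos","eef_rot","qpos","force")})
```

```text
{'ee_pos': array([ 0.3778, -0.1898,  0.2266]), 'eef_rot': array([3.1411e+00, 3.0000e-04, 1.5365e+00]), 'qpos': array([-0.5523, -0.0223,  1.7931, -0.    ,  1.3702, -0.5179]), 'force': array([ 0.0856,  0.1497, -0.6271])}
```

Emit:
{"name": "step_arm", "arguments": {"plan": [{"dx":0,"dy":0,"dz":0.2,"rx":0,"ry":0,"rz":0,"claw":0},{"dx":0,"dy":0,"dz":0.25,"rx":0,"ry":0,"rz":0,"claw":0},{"dx":0,"dy":0,"dz":0.25,"rx":0,"ry":0,"rz":0,"claw":0},{"dx":0,"dy":0,"dz":0.25,"rx":0,"ry":0,"rz":0,"claw":0},{"dx":0,"dy":0,"dz":0.146,"rx":0,"ry":0,"rz":0,"claw":0},{"dx":0,"dy":0,"dz":0.05,"rx":0,"ry":0,"rz":0,"claw":0},{"dx":0,"dy":0,"dz":0,"rx":0,"ry":0,"rz":0,"claw":0}]}}

```text
time_s: 3.7
ee_pos: [0.3772, -0.1911, 0.1117]
eef_rot: [-3.141, -0.0, 1.537]
force: [-0.2, -0.5, 0.3]
grip_width: 0.0938
grip_force: 0.0
```

Run:
```python
from h import *
o=telemetry.get_obs();print({k:np.round(o[k],4) for k in("ee_pos","eef_rot","force")})
c=viewer.camera("scene");save(c,"s3.png",[140,70,300,190],5)
```

```text
{'ee_pos': array([ 0.3772, -0.1911,  0.1117]), 'eef_rot': array([-3.1411e+00, -4.0000e-04,  1.5366e+00]), 'force': array([-0.1758, -0.4765,  0.3209])}
```

View pics/s3.png

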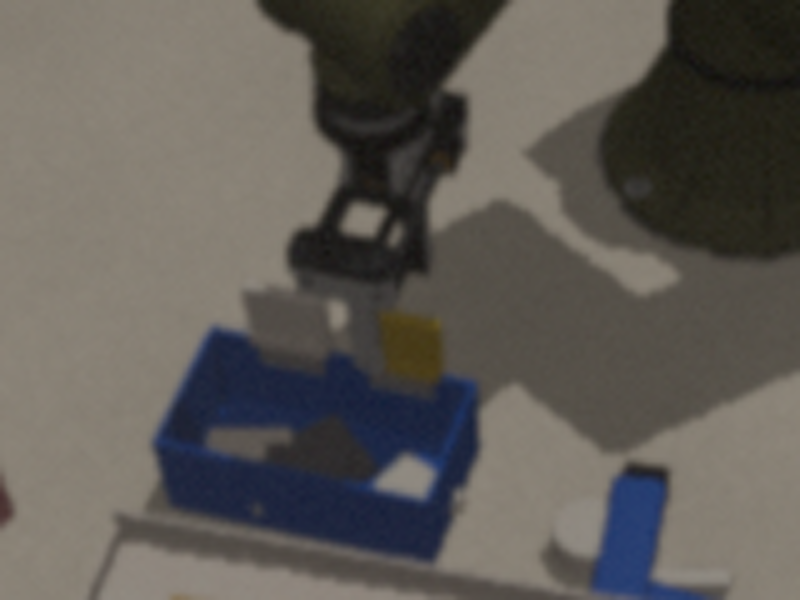

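The crop shows the open gripper straddling the yellow holder at about (410,350), with the far finger inside the bin and clear of the white holder. I'll nudge slightly and close gently.

Emit:
{"name": "step_arm", "arguments": {"plan": [{"dx":0,"dy":-0.012,"dz":0,"rx":0,"ry":0,"rz":-0.005,"claw":0.5},{"dx":0,"dy":0,"dz":0,"rx":0,"ry":0,"rz":0,"claw":0.7},{"dx":0,"dy":0,"dz":0,"rx":0,"ry":0,"rz":0,"claw":0.8},{"dx":0,"dy":0,"dz":0,"rx":0,"ry":0,"rz":0,"claw":0.85},{"dx":0,"dy":0,"dz":0,"rx":0,"ry":0,"rz":0,"claw":0.85},{"dx":0,"dy":0,"dz":0,"rx":0,"ry":0,"rz":0,"claw":1},{"dx":0,"dy":0,"dz":0,"rx":0,"ry":0,"rz":0,"claw":1},{"dx":0,"dy":0,"dz":0,"rx":0,"ry":0,"rz":0,"claw":1}], "grip_force": 8}}

```text
time_s: 4.55
ee_pos: [0.376, -0.1911, 0.1117]
eef_rot: [-3.141, -0.0, 1.544]
force: [0.5, 0.5, -0.3]
grip_width: 0.0336
grip_force: 0.0
```

Emit:
{"name": "step_arm", "arguments": {"plan": [{"dx":0,"dy":0,"dz":0,"rx":0,"ry":0,"rz":0,"claw":1},{"dx":0,"dy":0,"dz":0,"rx":0,"ry":0,"rz":0,"claw":1},{"dx":0,"dy":0,"dz":0,"rx":0,"ry":0,"rz":0,"claw":1},{"dx":0,"dy":0,"dz":0,"rx":0,"ry":0,"rz":0,"claw":1}]}}

```text
time_s: 4.95
ee_pos: [0.376, -0.1911, 0.1118]
eef_rot: [-3.141, 0.0, 1.544]
force: [-1.0, 0.7, 0.9]
grip_width: 0.0101
grip_force: 8.0
```

Emit:
{"name": "step_arm", "arguments": {"plan": [{"dx":0,"dy":-0.003,"dz":0,"rx":0,"ry":0,"rz":0,"claw":1},{"dx":0,"dy":0,"dz":0,"rx":0,"ry":0,"rz":0,"claw":1},{"dx":0,"dy":0,"dz":0,"rx":0,"ry":0,"rz":0,"claw":1}], "grip_force": 45}}

```text
time_s: 5.25
ee_pos: [0.3758, -0.1911, 0.1117]
eef_rot: [3.142, -0.0, 1.544]
force: [0.1, -0.4, 0.1]
grip_width: 0.0084
grip_force: 45.0
```

Emit:
{"name": "step_arm", "arguments": {"plan": [{"dx":0,"dy":0,"dz":-0.04,"rx":0,"ry":0,"rz":0,"claw":1},{"dx":0,"dy":0,"dz":-0.05,"rx":0,"ry":0,"rz":0,"claw":1},{"dx":0,"dy":0,"dz":-0.05,"rx":0,"ry":0,"rz":0,"claw":1},{"dx":0,"dy":0,"dz":-0.1,"rx":0,"ry":0,"rz":0,"claw":1},{"dx":0,"dy":0,"dz":-0.1,"rx":0,"ry":0,"rz":0,"claw":1},{"dx":0,"dy":0,"dz":-0.15,"rx":0,"ry":0,"rz":0,"claw":1},{"dx":0,"dy":0,"dz":-0.15,"rx":0,"ry":0,"rz":0,"claw":1},{"dx":0,"dy":0,"dz":-0.15,"rx":0,"ry":0,"rz":0,"claw":1}]}}

```text
time_s: 6.05
ee_pos: [0.3759, -0.1912, 0.1923]
eef_rot: [3.141, 0.001, 1.545]
force: [0.2, 0.4, -0.3]
grip_width: 0.0087
grip_force: 45.0
```

Run:
```python
from h import *
o=telemetry.get_obs();print({k:np.round(o[k],4) for k in("time_s","ee_pos","eef_rot","force","grip_width")})
for n in ("scene","top"):
  c=viewer.camera(n);W=pts(c)
  for d in viewer.recognise("holder",c)[:2]: print(n,d)
  hsv=cv2.cvtColor(c["img"],cv2.COLOR_RGB2HSV).astype(int);H,S,V=np.moveaxis(hsv,2,0)
  x,y,z=np.moveaxis(W,2,0)
  m=(H>18)&(H<36)&(S>120)&(V>60)&(x<.45)&(x>.3)&(abs(y+.19)<.06)&(z>.06)
  if m.sum(): print(m.sum(),np.percentile(W[m],[2,50,98],axis=0).round(4).tolist())
  if n=="scene": save(c,"s4.png",[140,70,300,190],5)
```

```text
{'time_s': np.float64(6.05), 'ee_pos': array([ 0.3759, -0.1912,  0.1923]), 'eef_rot': array([3.1408e+00, 5.0000e-04, 1.5445e+00]), 'force': array([ 0.2335,  0.4373, -0.3105]), 'grip_width': np.float64(0.0087)}
scene {'rect': [207.1, 117.7, 224.7, 132.5], 'score': 0.83}
186 [[0.3761, -0.2142, 0.1612], [0.3806, -0.1845, 0.1874], [0.3856, -0.1586, 0.2144]]
```

View pics/s4.png

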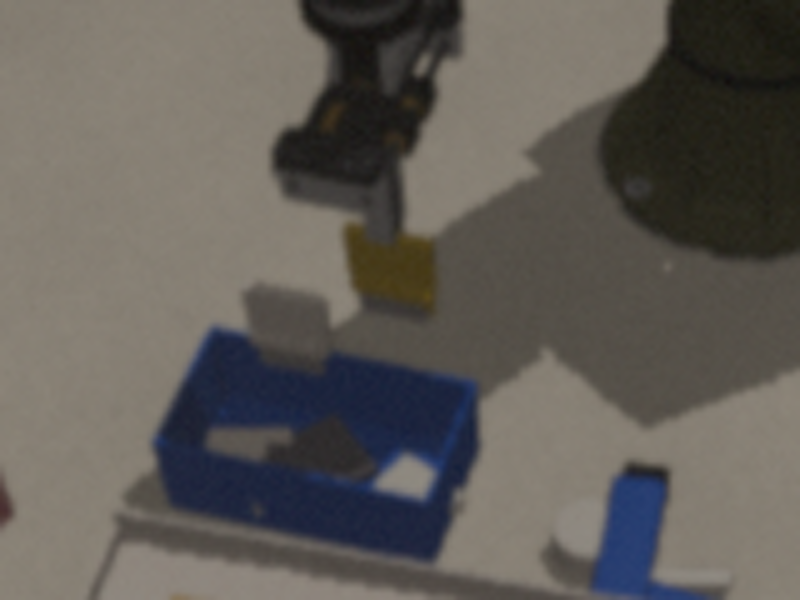

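The holder hangs upright in the grip at about (393,265) and is off the rim, and the white one is still in place. Now I'll carry it to above the lip.

Emit:
{"name": "step_arm", "arguments": {"plan": [{"dx":0.13,"dy":0.16,"dz":-0.05,"rx":0,"ry":0,"rz":0,"claw":1},{"dx":0.22,"dy":0.26,"dz":0,"rx":0,"ry":0,"rz":0,"claw":1},{"dx":0.22,"dy":0.26,"dz":0,"rx":0,"ry":0,"rz":0,"claw":1},{"dx":0.22,"dy":0.26,"dz":0,"rx":0,"ry":0,"rz":0,"claw":1},{"dx":0.22,"dy":0.26,"dz":0,"rx":0,"ry":0,"rz":0,"claw":1},{"dx":0.22,"dy":0.26,"dz":0,"rx":0,"ry":0,"rz":0,"claw":1},{"dx":0.21,"dy":0.26,"dz":0,"rx":0,"ry":0,"rz":0,"claw":1},{"dx":0.13,"dy":0.155,"dz":0,"rx":0,"ry":0,"rz":0,"claw":1},{"dx":0,"dy":0,"dz":0,"rx":0,"ry":0,"rz":-0.039,"claw":1},{"dx":0,"dy":0,"dz":0,"rx":0,"ry":0,"rz":0,"claw":1}]}}

```text
time_s: 7.25
ee_pos: [0.5672, -0.0387, 0.1945]
eef_rot: [-3.14, -0.0, 1.608]
force: [0.2, 0.5, -0.8]
grip_width: 0.0088
grip_force: 45.0
```

```bash
cat > chk.py <<'E'
from h import *
import sys
o=telemetry.get_obs();print({k:np.round(o[k],4) for k in("time_s","ee_pos","eef_rot","force","moment","grip_width")})
for n in ("scene","top"):
  C=[viewer.camera(n) for _ in range(4)]
  c=C[-1];Z=np.stack([a["z_map"] for a in C]);Z[Z==0]=np.nan;c["z_map"]=np.nan_to_num(np.nanmedian(Z,0));W=pts(c)
  hsv=cv2.cvtColor(c["img"],cv2.COLOR_RGB2HSV).astype(int);H,S,V=np.moveaxis(hsv,2,0)
  x,y,z=np.moveaxis(W,2,0)
  m=(H>18)&(H<36)&(S>110)&(V>50)&(abs(x-o["ee_pos"][0])<.02)&(abs(y-o["ee_pos"][1])<.045)&(z>.06)
  if m.sum()>4:
    P=W[m];print(n,"yel",m.sum(),np.percentile(P,[2,50,98],axis=0).round(4).tolist())
    if n=="scene":
      A=np.c_[np.ones(len(P)),P[:,1],P[:,2]-.2];s=np.linalg.lstsq(A,P[:,0],rcond=None)[0];print("face plane x=a+b*y+c*(z-.2)",s.round(4),"yaw",-np.degrees(s[1]).round(2),"lean",np.degrees(s[2]).round(2))
      # long horizontal edge: mean z top/bottom vs y
      r=cv2.minAreaRect((P[:,1:]*1000).astype(np.float32));print("yz rect",np.round(r[0],1),np.round(r[1],1),round(r[2],1))
  k=(z>.109)&(z<.12)&(x>.53)&(x<.62)&(y>-.33)&(y<.28)&~m
  k&=abs(x-(.566-.0349*y))<.004
  print(n,"lip x at holder y:",np.polyval(np.polyfit(y[k],x[k],1),o["ee_pos"][1]).round(4))
  k=(z>.165)&(z<.182)&(x>.64)&(x<.75)&(y>-.1)&(y<.04);print("red",k.sum(),np.percentile(W[k],[1,99],0).round(4).tolist())
  if n==sys.argv[1]: save(c,sys.argv[2],[int(a) for a in sys.argv[3:7]],5)
E
python3 chk.py scene s5.png 170 100 320 220
```

```text
{'time_s': np.float64(7.25), 'ee_pos': array([ 0.5672, -0.0387,  0.1945]), 'eef_rot': array([-3.1396e+00, -3.0000e-04,  1.6076e+00]), 'force': array([ 0.2087,  0.5381, -0.752 ]), 'moment': array([-0.0244, -0.0636, -0.015 ]), 'grip_width': np.float64(0.0088)}
scene yel 192 [[0.5654, -0.0658, 0.1637], [0.5715, -0.0357, 0.1878], [0.5756, -0.0102, 0.2167]]
face plane x=a+b*y+c*(z-.2) [ 0.5693 -0.0447 -0.0629] yaw 2.56 lean -3.61
yz rect [-38.6 190.7] [56.6 59.4] 87.5
scene lip x at holder y: 0.5684
red 470 [[0.6591, -0.0653, 0.1659], [0.7282, -0.0002, 0.1758]]
top lip x at holder y: 0.5664
red 270 [[0.6883, -0.067, 0.1723], [0.7264, -0.0025, 0.1779]]
```

View pics/s5.png

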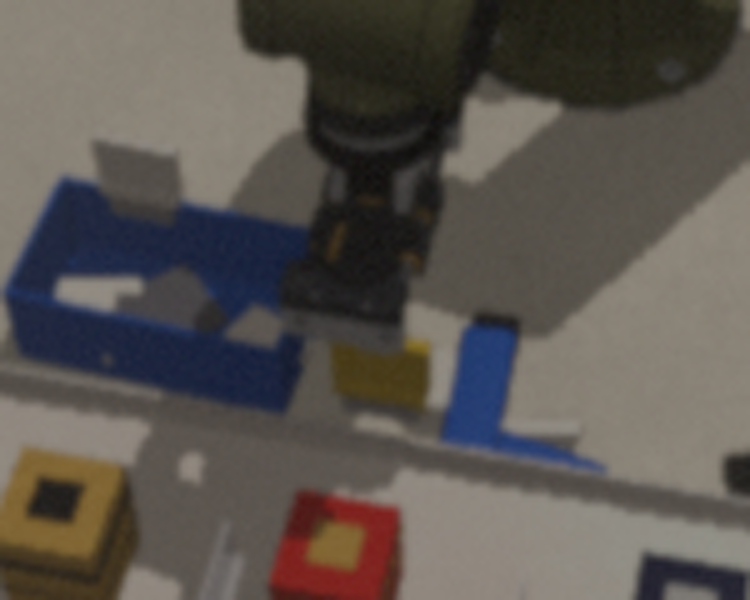

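The holder hangs directly over the lip in front of the red box. Yaw, x and y all agree with the estimates. Now I'll lower it.

Emit:
{"name": "step_arm", "arguments": {"plan": [{"dx":0,"dy":0.003,"dz":0.1,"rx":0,"ry":0,"rz":0,"claw":1},{"dx":0,"dy":0,"dz":0.1,"rx":0,"ry":0,"rz":0,"claw":1},{"dx":0,"dy":0,"dz":0.05,"rx":0,"ry":0,"rz":0,"claw":1},{"dx":0,"dy":0,"dz":0.02,"rx":0,"ry":0,"rz":0,"claw":1},{"dx":0,"dy":0,"dz":0,"rx":0,"ry":0,"rz":0,"claw":1}]}}

```text
time_s: 8.15
ee_pos: [0.5675, -0.0391, 0.1684]
eef_rot: [-3.141, -0.0, 1.606]
force: [0.8, -0.7, -1.2]
grip_width: 0.0087
grip_force: 45.0
```

Emit:
{"name": "step_arm", "arguments": {"plan": [{"dx":0,"dy":0,"dz":0.02,"rx":0,"ry":0,"rz":0,"claw":1},{"dx":0,"dy":0,"dz":0.02,"rx":0,"ry":0,"rz":0,"claw":1},{"dx":0,"dy":0,"dz":0,"rx":0,"ry":0,"rz":0,"claw":1}]}}

```text
time_s: 8.45
ee_pos: [0.5676, -0.0391, 0.1646]
eef_rot: [-3.141, -0.0, 1.606]
force: [-0.4, -0.2, -0.5]
grip_width: 0.0088
grip_force: 45.0
```

Emit:
{"name": "step_arm", "arguments": {"plan": [{"dx":0,"dy":0,"dz":0.02,"rx":0,"ry":0,"rz":0,"claw":1},{"dx":0,"dy":0,"dz":0.01,"rx":0,"ry":0,"rz":0,"claw":1},{"dx":0,"dy":0,"dz":0,"rx":0,"ry":0,"rz":0,"claw":1}]}}

```text
time_s: 8.75
ee_pos: [0.5679, -0.0392, 0.1621]
eef_rot: [3.141, 0.0, 1.606]
force: [-0.2, -1.6, 3.1]
grip_width: 0.0087
grip_force: 45.0
```

Emit:
{"name": "step_arm", "arguments": {"plan": [{"dx":0,"dy":0,"dz":0.02,"rx":0,"ry":0,"rz":0,"claw":1},{"dx":0,"dy":0,"dz":0.02,"rx":0,"ry":0,"rz":0,"claw":1},{"dx":0,"dy":0,"dz":0,"rx":0,"ry":0,"rz":0,"claw":1}]}}

```text
time_s: 9.05
ee_pos: [0.5675, -0.0391, 0.1575]
eef_rot: [-3.141, -0.0, 1.606]
force: [0.5, -0.1, 0.7]
grip_width: 0.0086
grip_force: 45.0
```

Emit:
{"name": "step_arm", "arguments": {"plan": [{"dx":0,"dy":0,"dz":0.02,"rx":0,"ry":0,"rz":0,"claw":1},{"dx":0,"dy":0,"dz":0.02,"rx":0,"ry":0,"rz":0,"claw":1},{"dx":0,"dy":0,"dz":0,"rx":0,"ry":0,"rz":0,"claw":1}]}}

```text
time_s: 9.35
ee_pos: [0.5675, -0.0391, 0.1533]
eef_rot: [-3.141, -0.0, 1.606]
force: [0.7, 0.2, -0.7]
grip_width: 0.0089
grip_force: 45.0
```

```bash
python3 chk.py scene s6.png 190 120 290 200
```

```text
{'time_s': np.float64(9.35), 'ee_pos': array([ 0.5675, -0.0391,  0.1533]), 'eef_rot': array([-3.1409e+00, -1.0000e-04,  1.6057e+00]), 'force': array([ 0.6622,  0.1563, -0.6552]), 'moment': array([-0.0477, -0.2132, -0.016 ]), 'grip_width': np.float64(0.0089)}
scene yel 173 [[0.5671, -0.0662, 0.1231], [0.5723, -0.0332, 0.1451], [0.5764, -0.0072, 0.1748]]
face plane x=a+b*y+c*(z-.2) [ 0.567  -0.0372 -0.0755] yaw 2.13 lean -4.33
yz rect [-37.  149.2] [60.6 55.8] 0.2
scene lip x at holder y: 0.5685
red 471 [[0.6589, -0.0654, 0.1659], [0.7284, -0.0001, 0.1764]]
top lip x at holder y: 0.5664
red 355 [[0.6845, -0.0671, 0.1719], [0.726, -0.0026, 0.1781]]
```

View pics/s6.png

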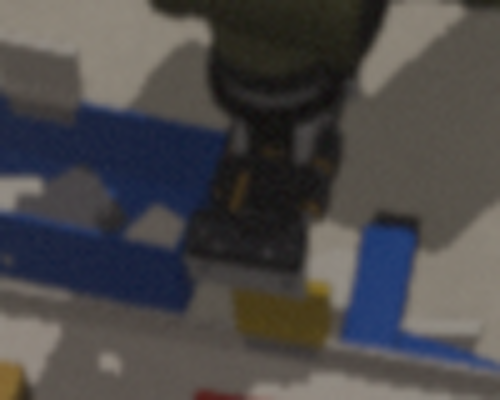

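The crop shows the holder's saddle just above the lip, at about (280,310) px, with no slip in the grip. I'll press on and feel for the stop.

Emit:
{"name": "step_arm", "arguments": {"plan": [{"dx":0,"dy":0,"dz":0.02,"rx":0,"ry":0,"rz":0,"claw":1},{"dx":0,"dy":0,"dz":0.01,"rx":0,"ry":0,"rz":0,"claw":1},{"dx":0,"dy":0,"dz":0,"rx":0,"ry":0,"rz":0,"claw":1}]}}

```text
time_s: 10.05
ee_pos: [0.5677, -0.0391, 0.1509]
eef_rot: [3.141, 0.0, 1.606]
force: [-0.2, 0.4, 2.4]
grip_width: 0.0089
grip_force: 45.0
```

Emit:
{"name": "step_arm", "arguments": {"plan": [{"dx":0,"dy":0,"dz":0.01,"rx":0,"ry":0,"rz":0,"claw":1},{"dx":0,"dy":0,"dz":0,"rx":0,"ry":0,"rz":0,"claw":1}]}}

```text
time_s: 10.25
ee_pos: [0.5677, -0.0391, 0.1498]
eef_rot: [3.141, 0.0, 1.606]
force: [1.2, -1.0, 3.5]
grip_width: 0.0087
grip_force: 45.0
```

Emit:
{"name": "step_arm", "arguments": {"plan": [{"dx":0,"dy":0,"dz":0.005,"rx":0,"ry":0,"rz":0,"claw":1},{"dx":0,"dy":0,"dz":0,"rx":0,"ry":0,"rz":0,"claw":1}]}}

```text
time_s: 10.45
ee_pos: [0.5676, -0.0391, 0.1492]
eef_rot: [-3.142, -0.0, 1.606]
force: [0.3, -0.1, 2.4]
grip_width: 0.0088
grip_force: 45.0
```

Emit:
{"name": "step_arm", "arguments": {"plan": [{"dx":0,"dy":0,"dz":0.005,"rx":0,"ry":0,"rz":0,"claw":1},{"dx":0,"dy":0,"dz":0,"rx":0,"ry":0,"rz":0,"claw":1}]}}

```text
time_s: 10.65
ee_pos: [0.5677, -0.0391, 0.1488]
eef_rot: [3.141, -0.0, 1.606]
force: [0.5, 0.3, 3.4]
grip_width: 0.0088
grip_force: 45.0
```

Emit:
{"name": "step_arm", "arguments": {"plan": [{"dx":0,"dy":0,"dz":0.005,"rx":0,"ry":0,"rz":0,"claw":1},{"dx":0,"dy":0,"dz":0,"rx":0,"ry":0,"rz":0,"claw":1}]}}

```text
time_s: 10.85
ee_pos: [0.5678, -0.0391, 0.1487]
eef_rot: [3.141, 0.0, 1.606]
force: [-0.4, 0.1, 7.5]
grip_width: 0.0086
grip_force: 45.0
```

Emit:
{"name": "step_arm", "arguments": {"plan": [{"dx":0,"dy":0,"dz":0.005,"rx":0,"ry":0,"rz":0,"claw":1},{"dx":0,"dy":0,"dz":0,"rx":0,"ry":0,"rz":0,"claw":1},{"dx":0,"dy":0,"dz":0,"rx":0,"ry":0,"rz":0,"claw":1}]}}

```text
time_s: 11.15
ee_pos: [0.568, -0.0391, 0.1487]
eef_rot: [3.14, 0.0, 1.606]
force: [-1.5, 1.1, 10.2]
grip_width: 0.0089
grip_force: 45.0
```

Emit:
{"name": "step_arm", "arguments": {"plan": [{"dx":0,"dy":0,"dz":0.007,"rx":0,"ry":0,"rz":0,"claw":1},{"dx":0,"dy":0,"dz":0,"rx":0,"ry":0,"rz":0,"claw":1},{"dx":0,"dy":0,"dz":0,"rx":0,"ry":0,"rz":0,"claw":1}]}}

```text
time_s: 11.45
ee_pos: [0.5683, -0.0391, 0.1486]
eef_rot: [3.139, 0.0, 1.606]
force: [-0.7, 0.5, 14.7]
grip_width: 0.0084
grip_force: 45.0
```

```bash
python3 - <<'E'
from h import *
for i in range(10):
    viewer.camera("scene") if i else None
    o=telemetry.get_obs();print(o["force"].round(1),o["ee_pos"].round(4),o["moment"].round(2))
E
python3 chk.py none x 0 0 1 1
```

```text
[-0.7  0.5 14.7] [ 0.5683 -0.0391  0.1486] [ 0.13  0.19 -0.02]
[-0.9  0.5 15.2] [ 0.5684 -0.0391  0.1486] [0.14 0.14 0.03]
[-0.6  1.3 15.1] [ 0.5683 -0.0391  0.1486] [ 0.1   0.16 -0.05]
[-1.   0.9 14.5] [ 0.5683 -0.0391  0.1486] [ 0.11  0.19 -0.02]
[-1.   0.3 15.5] [ 0.5683 -0.0391  0.1486] [ 0.1   0.18 -0.05]
[-1.5 -0.3 15.5] [ 0.5683 -0.0391  0.1486] [ 0.05  0.22 -0.03]
[-1.3  0.6 15.5] [ 0.5683 -0.0391  0.1486] [ 0.16  0.16 -0.01]
[-1.2  1.8 15.8] [ 0.5684 -0.0391  0.1486] [0.14 0.17 0.03]
[-1.4  0.5 14.9] [ 0.5683 -0.0391  0.1486] [ 0.13  0.22 -0.03]
[-1.2 -0.5 15.4] [ 0.5683 -0.0391  0.1486] [ 0.18  0.17 -0.04]
{'time_s': np.float64(11.9), 'ee_pos': array([ 0.5683, -0.0391,  0.1486]), 'eef_rot': array([3.1389e+00, 3.0000e-04, 1.6058e+00]), 'force': array([-1.1783, -0.5102, 15.4388]), 'moment': array([ 0.1812,  0.1661, -0.0407]), 'grip_width': np.float64(0.0088)}
scene yel 171 [[0.5669, -0.0663, 0.118], [0.5728, -0.033, 0.1407], [0.5764, -0.0068, 0.1702]]
face plane x=a+b*y+c*(z-.2) [ 0.5682 -0.0381 -0.057 ] yaw 2.18 lean -3.26
yz rect [-37. 144.] [61.  55.3] 0.8
scene lip x at holder y: 0.5684
red 471 [[0.6585, -0.0653, 0.1658], [0.7282, -0.0002, 0.1759]]
top lip x at holder y: 0.5664
red 358 [[0.6833, -0.067, 0.1717], [0.7263, -0.0026, 0.1776]]
```

```bash
python3 -c "from station import hand_in;print(hand_in())"
```

```text
the job is handed in; nothing more can be done
None
```

The yellow holder is fully home on the shelf lip, centred in front of the red box to within about 1 mm as measured. The arm is still holding it down with a steady push of about 15 N, and the job is handed in.

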